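Hold the UV curing lamp over a particle mount

TASK

The particle mount on the glass slide has to be cured with the cordless UV lamp. While the lamp sits in its charging cradle, slide its orange power slider to the green middle line (half power); then lift the lamp out and carry it, raised higher than the glassware, over to the slide without shifting anything on the way. Finish while still holding the lamp there, motionless and level, lying lengthwise along the slide and centred over it, its window about one centimetre above the glass: nothing may ever touch the slide or its stage, and the slider must stay on the green line.

Things in the scene. Friction and masses are not known exactly. Their poses are not given: they have to be found in the camera images.
- lamp_center (a point): centre (half-way up) of the loose cordless UV curing lamp: a light grey block 176 mm long (its x axis), 44 mm wide (y) and 42 mm tall (z), with dark end caps and rubber flutes on its long sides, about 0.3 kg. Grasp it across the 44 mm near its middle. The power slider is on its top towards its +x end. It starts in its cradle with this point 29 mm above the worktop
- lamp_window (a point): centre of the lamp's underside, where its flat violet UV window is; axes as the lamp, 21 mm below its centre
- slider_knob (a point): middle of the orange power slider knob, 12 x 12 mm in plan and 13 mm tall, standing on the lamp's top face; this point is 7 mm above that face, 28 mm above the lamp's centre. The knob slides along the lamp's x axis in a slot between two grey marks; its x in the lamp is 35 mm at the start of the slot, 50 mm at the green line, 65 mm at the end
- power_slider (a joint): position of the power slider knob in m along the lamp's +x: 0 off, 0.015 with the knob centred on the green middle line (half power), 0.030 full. It slides with about 1.5 N of friction, has no spring and stays where it is left
- cradle_seat (a point): centre of the seat of the fixed grey charging cradle, 8 mm above the worktop: the lamp's underside rests here, with 1.5 mm play, its long axis along the cradle's x. Two end cups 30 mm long and 18 mm deep (4 mm walls) hold the lamp's ends; between them is only a web 34 mm wide, so the lamp's middle is free for fingers down to the worktop
- slide_top (a point): centre of the upper face of the glass microscope slide (76 mm along x, 26 mm along y, blue frosted end at +x), 14 mm above the worktop. It is fixed on a dark grey stage with a white field 134 x 66 mm and 12 mm high; two steel clips and their 4 mm high screw heads stand up to 2.5 mm higher than the glass
- beaker_tall: glass beaker, 74 mm across and 93 mm tall, bystander in the row between cradle and stage; origin under its centre
- jar_blue: sample jar with blue lid, 52 mm across and 62 mm tall, bystander in the same row; origin under its centre
- filter_carton: white and orange carton, 55 x 68 mm and 88 mm tall, bystander in the same row; origin under its centre

How it is judged (in metres and radians):
On the way, in this order (a step that is already met when the one before it is completed fails the run):
1. the power slider stands on the green middle line (within 4 mm) while the lamp is in its cradle (value of joint power_slider between 0.011 and 0.019 m and distance between lamp_window and cradle_seat below 0.008 m), for 0.3 s.
2. the lamp is lifted with its underside higher than the tallest glassware (93 mm) (height (world z) of lamp_window above 0.095 m and contact force between the fingers and lamp above 1 N), for 0.2 s.
At the end, for the whole second after the job is handed in: Lamp held still in the fingers, level within 0.1 rad, window 5 to 16 mm above the glass and within 9 mm of the slide's centre in plan, long axis within 0.12 rad of the slide's either way round; slider within 4 mm of the green line; slide and stage untouched; beaker, jar and carton moved under 15 mm (value of joint power_slider between 0.011 and 0.019 m and horizontal distance between lamp_window and slide_top below 0.009 m and z of lamp_window in the frame of slide_top between 0.005 and 0.016 m and angle between the x axis of lamp_window and the x axis of slide_top, either way round below 0.12 rad and angle between lamp_window's own z axis and vertical below 0.1 rad and linear speed of lamp below 0.02 m/s and angular speed of lamp below 0.15 rad/s and contact force between the fingers and lamp above 1 N and contact force between each of lamp, the arm, the fingers and slide_stage below 0.1 N and distance of each of beaker_tall, jar_blue, filter_carton from where it was at the start of the episode below 0.015 m); the arm keeps its last pose, push and grip.
It fails at once if the lamp or the robot touches the slide or its stage (contact force between any of lamp, the fingers, the arm and slide_stage above 0.3 N).
It fails at once if the beaker, jar or carton is shifted by more than 15 mm (distance of any of beaker_tall, jar_blue, filter_carton from where it was at the start of the episode above 0.015 m).
It also fails if it takes over 56 s, if anything falls off the work surface, if the arm or the gripper's body presses on something with over 40 N, if the wrist force passes 120 N, or if a joint passes its speed limit or range.

ROBOT

A 7-joint arm with a two-finger parallel gripper is mounted at the origin on a cart in front of the work surface, level with it; the furniture and walls round the work are solid. World frame = base frame: x ahead of the robot, y to its left, z up, the work surface at z = 0. Lengths are in m, angles in degrees, forces in N, time in s.
With the tool pointing down it reaches from about 0.35 to 0.775 m from the base axis. Payload 3.1 kg.
Tool frame: the origin (TCP) lies on the centre line of the jaws, within the pads' length; the fingertips stand 17 mm ahead of it and the grasp point (between the pads) lies 2 mm behind it (robot.tip_reach is the distance from the TCP to the fingertips, in m); z points along the fingers, y is the line along which they close (so a half turn about z gives the same grasp; the last joint's range is limited). The gripper opens to 85 mm and grips with 20 to 120 N. Pads are 22 mm wide; open, the fingers measure 114 mm over their backs; the gripper's body (76 mm by 85 mm) begins 54 mm behind the grasp point. The pads swing forward as they close: fully open they stand 13 mm farther back than shut.
Start: joints at [68.199, 17.813, 0.802, 86.603, -0.252, 75.585, -1.558], TCP at [0.183, -0.519, 0.248] pointing down, gripper open.
Joint ranges: [-154.91, 154.91], [-16.99, 109.72], [-72.82, 74.43], [7.12, 147.25], [-82.49, 262.49], [11.32, 116.49], [-174.64, 174.64]. Speed limits (degrees/s): [159.86, 159.86, 180, 180, 180, 180, 180].

INTERFACE

Orientations are given as [roll, pitch, yaw] about the fixed x, y, z axes, in that order (R = Rz(yaw) Ry(pitch) Rx(roll)).
In Python, from station import robot, fingers, vision, workorder, recognise gives the robot as it stands. Calls block until the motion is done:
- robot.move_to(position, orientation): joint-space move of the TCP to a pose.
- robot.line_to(position, orientation=None, velocity=0.15, f_stop=None): straight line of the TCP; orientation=None keeps the orientation; velocity is the mean speed in m/s. With f_stop (N) it stops when the force on the tool has changed by that much, and returns True; else False.
- robot.move_j(angles): joint-space move.
- fingers.gripper_to(opening, force=None): opening from 0.0 (shut) to 1.0 (fully open); force is the grip in N (None keeps the last); returns when the fingers have stopped.
- robot.pause(seconds).
- robot.inverse_kinematics(position, orientation): joint angles nearest the present ones, or None.
- vision.grab_frame(name): name is "scene" or "side" or "wrist"; returns the picture (400x640x3 uint8, red, green, blue); there is no depth.
- vision.calibration(name): a dict with "mtx" (3x3 intrinsics, pixels), "extrinsics" (4x4, takes a point from world to camera coordinates); the wrist camera has in their place "T_tool_cam" (4x4, takes a point from camera to tool coordinates, whose origin is the TCP and whose axes are the flange's). Camera axes: x right, y up, looking along -z (the intrinsics and any distortion apply to the point x, -y, -z); pixel columns grow to the right and rows downward; lengths in m; the calibration is good to about 2 mm. A picture is of the moment at which its call begins: read the wrist's pose just before it. calibration takes no time and is no camera call.
A pose or a line that the arm cannot do raises robot.PlanningError and nothing moves.
- workorder.close_job(): hands the job in; it is judged then, once.
Trained networks look in the newest picture that a camera, given by its name, has taken for a name from the list of things; names that differ only in an ending like _2 or _b are one class to them, and where a whole thing is asked for, a point or a joint stands for the part that bears it (a point fixed in the world has none). Each returns a list of dicts, best first, with "p" (0 to 1); they miss things now and then, are a little off and sometimes report something else, mostly with a low value. They report only what shows in the picture. A call takes as long as a camera call.
- recognise(label, camera): "rect" ([centre column, centre row, width, height] in pixels, round what is visible of it).
Readings, each from a call of its own:
- robot.current_time_s(): time.
- robot.current_joint_positions(): joint angles.
- robot.current_dq(): joint speeds.
- robot.current_joint_torque(): joint torques, N m.
- robot.current_tool_pos(): TCP position.
- robot.current_eef_rot(): TCP orientation.
- robot.current_contact_force(): force on the tool from outside, world axes, zero at the start.
- robot.current_torque(): the same for the moment, N m.
- robot.current_finger_gap(): opening from 0.0 (shut) to 1.0 (fully open).
- robot.current_gripper_force(): force on a finger pad.
Only numpy, scipy, OpenCV 4.12 (cv2) and the standard library are available. Lean on these libraries where they do the work, as an engineer would, in place of code of your own. Each camera call takes 0.05 s, during which the arm holds its last target. There are 200 camera calls.

## Working session

There is one attempt and no reset: what is moved stays moved. The work goes in short steps, each a Python script; the robot and the scene stay as the last script left them, time stands still between calls to the robot, and variables do not carry over. Pictures are saved under pics/ and viewed, at most 10 in all, crops included, and the job is handed in when it is done.

```bash
mkdir -p pics; ls; python3 - <<'E'
from station import robot, fingers, vision, workorder, recognise
import cv2, numpy as np
ims=[]
for n in ("scene","side","wrist"):
    im=vision.grab_frame(n); cv2.imwrite(f"pics/{n}0.png",im[:,:,::-1])
    c=vision.calibration(n); print(n,{k:np.round(v,4).tolist() if not isinstance(v,str) else v for k,v in c.items()})
    for l in ("lamp_center","slider_knob","slide_top","cradle_seat","beaker_tall","jar_blue","filter_carton"):
        try: print(l,[(np.round(d["rect"],1).tolist(),round(d["p"],2)) for d in recognise(l,n)][:3])
        except Exception as e: print(l,e)
print(robot.current_time_s(),robot.current_tool_pos(),robot.current_eef_rot(),robot.tip_reach)
E
```

```text
pics
scene {'mtx': [[418.6567, 0.0, 315.8407], [0.0, 418.6567, 195.2836], [0.0, 0.0, 1.0]], 'extrinsics': [[-0.8025, -0.5965, 0.0113, 0.3009], [0.2867, -0.369, 0.8841, -0.2481], [-0.5232, 0.7127, 0.4672, -0.5231], [0.0, 0.0, 0.0, 1.0]]}
lamp_center [([276.2, 245.6, 88.9, 54.0], 0.72)]
slider_knob [([321.6, 203.1, 26.1, 40.4], 0.51), ([256.5, 225.1, 10.6, 11.0], 0.48)]
slide_top [([360.8, 189.1, 55.5, 24.2], 0.92)]
cradle_seat [([277.1, 262.5, 100.9, 50.0], 0.7)]
beaker_tall [([362.0, 211.1, 41.7, 57.0], 0.66)]
jar_blue [([322.8, 204.2, 25.6, 39.7], 0.85)]
filter_carton [([286.9, 185.7, 41.1, 50.5], 0.87), ([258.2, 227.1, 6.8, 12.6], 0.35)]
side {'mtx': [[477.9369, 0.0, 325.8599], [0.0, 477.9369, 201.6884], [0.0, 0.0, 1.0]], 'extrinsics': [[0.9862, -0.1652, -0.0064, -0.525], [0.0826, 0.4591, 0.8845, -0.0227], [-0.1432, -0.8729, 0.4664, -1.0197], [0.0, 0.0, 0.0, 1.0]]}
lamp_center [([295.7, 182.9, 81.6, 32.6], 0.74)]
slider_knob [([315.0, 168.0, 7.7, 0.6], 0.43)]
slide_top [([329.9, 285.4, 86.3, 48.4], 0.59), ([315.1, 193.1, 47.0, 9.1], 0.24)]
cradle_seat [([296.9, 180.6, 82.1, 28.7], 0.71)]
beaker_tall [([267.4, 216.5, 47.5, 57.2], 0.86)]
jar_blue [([317.8, 220.8, 25.8, 42.3], 0.66)]
filter_carton [([370.3, 213.0, 41.6, 65.0], 0.71)]
wrist {'mtx': [[324.2859, 0.0, 320.4298], [0.0, 324.2859, 202.9163], [0.0, 0.0, 1.0]], 'T_tool_cam': [[0.0004, 0.9498, 0.3128, 0.0802], [1.0, -0.0003, -0.0004, -0.0005], [-0.0003, 0.3128, -0.9498, -0.1254], [0.0, 0.0, 0.0, 1.0]]}
lamp_center []
slider_knob []
slide_top []
cradle_seat []
beaker_tall []
jar_blue []
filter_carton []
1.2 [ 0.18286065 -0.51873885  0.24829957] [ 1.79999196e+02 -1.26137514e-03  1.94182104e+01] 0.017
```

```bash
cat > h.py <<'E'
from station import robot, fingers, vision, workorder, recognise
import cv2, numpy as np
from scipy.spatial.transform import Rotation as R
def cam(n):
    c=vision.calibration(n)
    if n!="wrist": return c["mtx"],np.array(c["extrinsics"])
    T=np.eye(4);T[:3,:3]=R.from_euler("xyz",robot.current_eef_rot(),degrees=True).as_matrix();T[:3,3]=robot.current_tool_pos()
    return c["mtx"],np.linalg.inv(T@c["T_tool_cam"])
def onz(K,E,px,z):
    d=np.linalg.solve(K,[px[0],px[1],1.])*[1,-1,-1]
    d=E[:3,:3].T@d; o=-E[:3,:3].T@E[:3,3]
    return o+d*(z-o[2])/d[2]
def proj(K,E,p):
    c=(np.atleast_2d(p)@E[:3,:3].T+E[:3,3])*[1,-1,-1]; q=c@np.transpose(K); return q[:,:2]/q[:,2:]
E
python3 - <<'E'
from h import *
a=cv2.imread("pics/scene0.png")[120:320,170:450]; b=cv2.imread("pics/side0.png")[120:340,200:480]
cv2.imwrite("pics/v1.png",np.vstack([cv2.resize(a,(784,280*2),interpolation=cv2.INTER_CUBIC)]))
cv2.imwrite("pics/v2.png",cv2.resize(b,(756,594),interpolation=cv2.INTER_CUBIC))
for n,l in dict(scene=[("lamp",276,245.6,.03),("knob",256.5,225,.057),("slide",360.8,189,.012),("beaker",362,211,.046),("jar",322.8,204,.031),("carton",287,186,.044)],side=[("lamp",295.7,182.9,.03),("slide",330,285,.012),("beaker",267.4,216.5,.046),("jar",317.8,220.8,.031),("carton",370,213,.044)]).items():
    K,E=cam(n)
    for x in l: print(n,x[0],onz(K,E,x[1:3],x[3]).round(3))
E
```

```text
scene lamp [0.462 0.003 0.03 ]
scene knob [0.507 0.004 0.057]
scene slide [ 0.476 -0.314  0.012]
scene beaker [ 0.391 -0.174  0.046]
scene jar [ 0.485 -0.172  0.031]
scene carton [ 0.582 -0.17   0.044]
side lamp [ 0.464 -0.     0.03 ]
side slide [ 0.48  -0.354  0.012]
side beaker [ 0.392 -0.171  0.046]
side jar [ 0.487 -0.178  0.031]
side carton [ 0.587 -0.188  0.044]
```

View pics/v1.png

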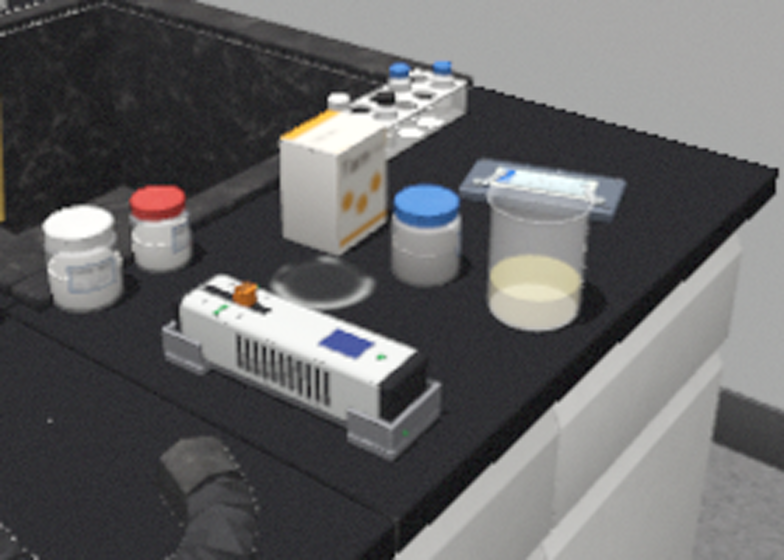

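View pics/v2.png

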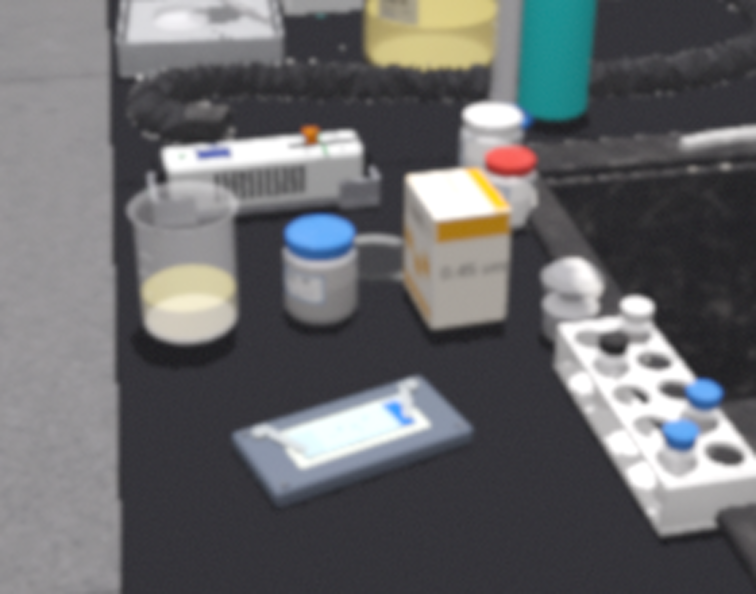

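```bash
python3 - <<'E'
from h import *
for tag,p in (("stage",[.48,-.353,.2]),("lamp",[.48,.0,.2])):
    robot.move_to([p[0],p[1],.25],[180,0,0]); robot.line_to(p)
    K,E=cam("wrist"); im=vision.grab_frame("wrist"); np.savez(f"{tag}.npz",K=K,E=E,im=im); cv2.imwrite(f"pics/w_{tag}.png",im[:,:,::-1])
    for l in ("lamp_center","slider_knob","slide_top","cradle_seat"):
        print(tag,l,[(np.round(d["rect"],1).tolist(),round(d["p"],2)) for d in recognise(l,"wrist")][:3])
    print(robot.current_time_s(),robot.current_joint_positions())
    if tag=="stage": robot.line_to([.48,-.353,.25])
E
```

```text
stage lamp_center [([6.2, 249.0, 12.3, 62.7], 0.58)]
stage slider_knob []
stage slide_top [([301.4, 172.2, 99.1, 141.1], 0.68)]
stage cradle_seat [([18.7, 243.8, 34.2, 72.3], 0.63)]
3.2167 [ 38.91530511  24.97660757  -6.06183387  83.18807664   2.69660032
  71.8265124  -57.42635295]
lamp lamp_center [([315.3, 197.0, 57.0, 189.0], 0.67), ([315.1, 188.5, 67.1, 185.7], 0.25)]
lamp slider_knob [([318.2, 164.4, 12.6, 15.4], 0.79)]
lamp slide_top [([626.9, 177.4, 19.7, 133.1], 0.65)]
lamp cradle_seat [([315.9, 190.6, 65.1, 187.0], 0.87)]
5.7583 [ 12.98945388  12.55270746 -17.71185997 100.95987151   4.13507872
  66.98362619 -95.94810731]
```

View pics/w_stage.png

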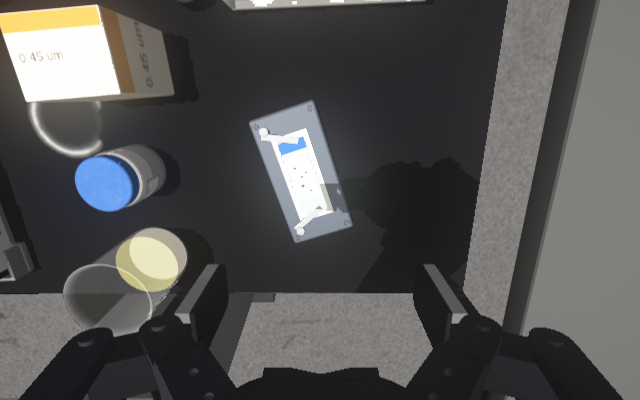

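View pics/w_lamp.png

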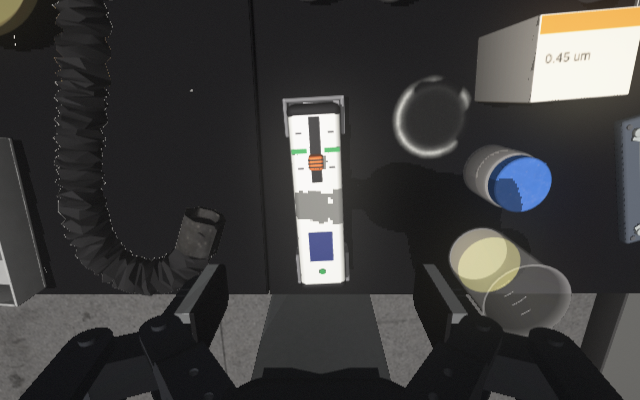

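The stage view shows the stage with corners near (249,122), (314,101), (353,224), (296,242), blue slide end up at (292,146). The lamp view shows the lamp from (315,105) to (322,283), its knob at (316,162) and green line at row 150. Next I rectify both to metric top views.

```bash
python3 - <<'E'
from h import *
out=[]
for tag,c,z in (("stage",(.49,-.345),.0135),("lamp",(.465,0),.05)):
    d=np.load(tag+".npz");K,E,im=d["K"],d["E"],d["im"]
    # rectified: right = -y, up = +x ; 2.8 px/mm => 140x200mm
    s=2800; W,H=390,590
    w=np.array([[c[0]+a*.1,c[1]+b*.06,z] for a,b in((1,1),(1,-1),(-1,-1),(-1,1))])
    dst=np.float32([[W/2-(p[1]-c[1])*s,H/2-(p[0]-c[0])*s] for p in w])
    M=cv2.getPerspectiveTransform(np.float32(proj(K,E,w)),dst)
    o=cv2.warpPerspective(im,M,(W,H),flags=cv2.INTER_CUBIC); out.append(o[:,:,::-1])
cv2.imwrite("pics/rect.png",np.hstack(out))
E
```

```text
(no output)
```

View pics/rect.png

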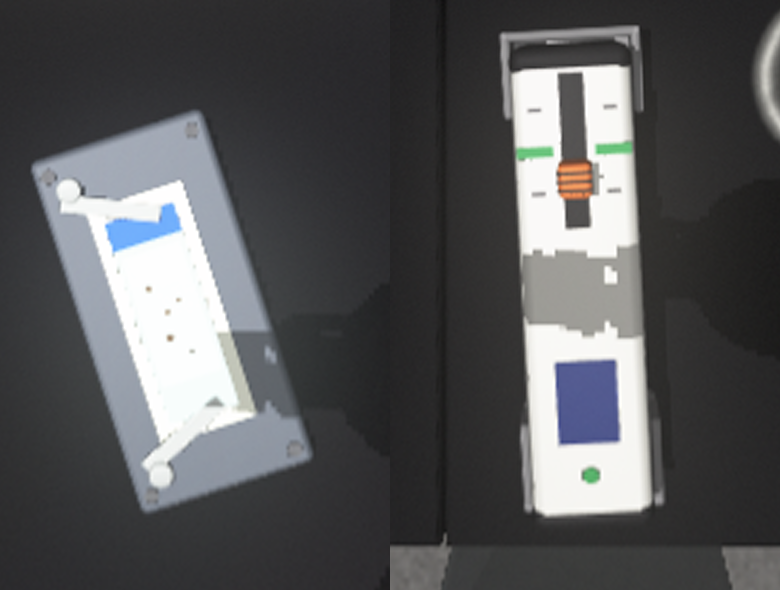

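```bash
python3 - <<'E'
from h import *
def box(c,yaw,l,w,z):
    a=np.radians(yaw);u=np.array([np.cos(a),np.sin(a)]);v=np.array([-u[1],u[0]])
    return np.array([[*(np.array(c)+i*l/2*u+j*w/2*v),z] for i,j in((1,1),(1,-1),(-1,-1),(-1,1))])
out=[]
for n,(x0,y0,w,h) in dict(scene=(220,150,180,140),side=(230,150,180,180)).items():
    K,E=cam(n); k=4 if n=="scene" else 3
    k=4;im=cv2.imread(f"pics/{n}0.png")[y0:y0+h,x0:x0+w]; im=cv2.resize(im,None,fx=2.2,fy=3,interpolation=cv2.INTER_CUBIC)
    for b in (box((.4841,-.3373),18,.134,.066,.012),box((.4841,-.3373),18,.076,.026,.014),box((.4666,.0016),2.7,.176,.044,.05)):
        p=((proj(K,E,b)-[x0,y0])*[2.2,3]).astype(np.int32); cv2.polylines(im,[p],True,(0,0,255),1)
    out.append(cv2.copyMakeBorder(im,0,540-im.shape[0],0,0,cv2.BORDER_CONSTANT))
cv2.imwrite("pics/ov.png",np.hstack(out)); print(out[0].shape)
E
```

```text
(540, 396, 3)
```

View pics/ov.png

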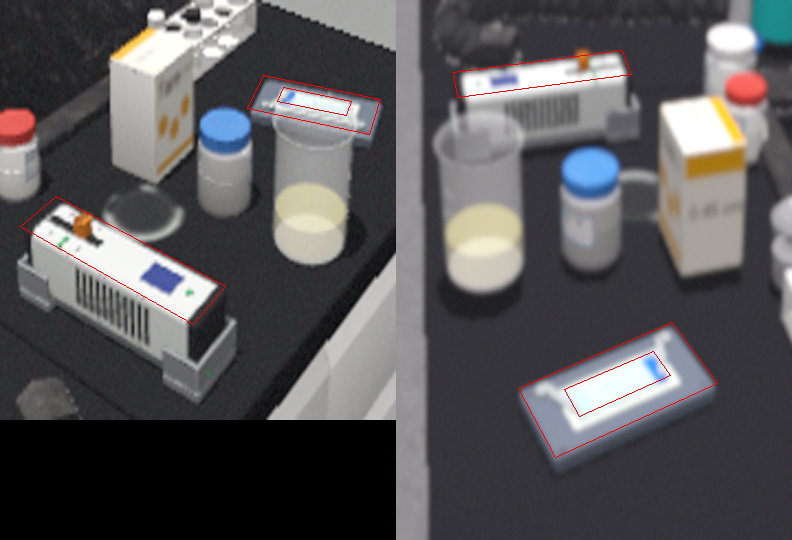

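The overlay agrees to a few mm: in the side view, the white field lies a few px lower-left of my slide outline. I'll take a second pair of wrist views, turned 180°, to cancel the calibration bias.

```bash
python3 - <<'E'
from h import *
robot.line_to([.48,0,.25],velocity=.3)
for tag,p in (("stage",[.49,-.345,.18]),("lamp",[.47,.0,.18])):
    robot.move_to([p[0],p[1],.25],[180,0,180]); robot.line_to(p,velocity=.3)
    K,E=cam("wrist"); im=vision.grab_frame("wrist"); np.savez(f"{tag}2.npz",K=K,E=E,im=im)
    if tag=="stage": robot.line_to([p[0],p[1],.25],velocity=.3)
print(robot.current_time_s(),robot.current_joint_positions())
out=[]
for tag,c,z in (("stage2",(.49,-.345),.0135),("lamp2",(.465,0),.05)):
    d=np.load(tag+".npz");K,E,im=d["K"],d["E"],d["im"]
    s=2800; W,H=390,590
    w=np.array([[c[0]+a*.1,c[1]+b*.06,z] for a,b in((1,1),(1,-1),(-1,-1),(-1,1))])
    dst=np.float32([[W/2-(p[1]-c[1])*s,H/2-(p[0]-c[0])*s] for p in w])
    M=cv2.getPerspectiveTransform(np.float32(proj(K,E,w)),dst)
    o=cv2.warpPerspective(im,M,(W,H),flags=cv2.INTER_CUBIC); out.append(o[:,:,::-1])
cv2.imwrite("pics/rect2.png",np.hstack(out))
E
```

```text
11.4917 [ 50.46697918  25.09117087 -68.18878484 102.88233605  24.8914123
  69.06963866  64.84766395]
```

View pics/rect2.png

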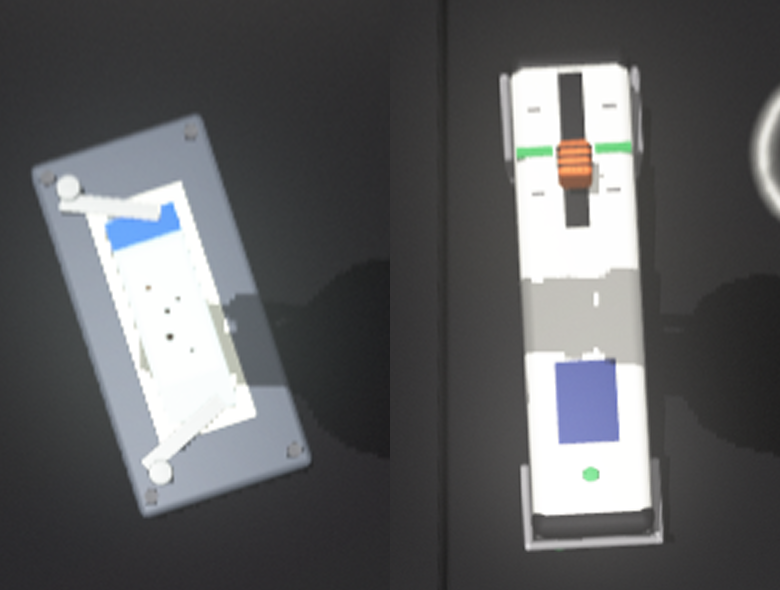

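```bash
cat >> h.py <<'E'
from scipy.optimize import minimize
LC=np.array([.4666,.0016]); LY=2.7
U=np.array([np.cos(np.radians(LY)),np.sin(np.radians(LY))]); V=np.array([-U[1],U[0]])
def knob(K,E,im):
    "knob position (x along lamp, y) from orange mask; lamp in cradle"
    hsv=cv2.cvtColor(im,cv2.COLOR_RGB2HSV)
    m=cv2.inRange(hsv,(5,120,60),(18,255,255))
    q=proj(K,E,[*(LC+.05*U),.056])[0]; mm=np.zeros_like(m); cv2.circle(mm,tuple(int(v) for v in q),45,255,-1); m&=mm
    m=cv2.morphologyEx(m,cv2.MORPH_CLOSE,np.ones((3,3)))
    def cost(p):
        b=[[*(LC+(p[0]/1e3+i*.006)*U+(p[1]/1e3+j*.006)*V),z] for i in(-1,1) for j in(-1,1) for z in(.0505,.0635)]
        h=cv2.convexHull(np.float32(proj(K,E,b)*16)); k=np.zeros_like(m); cv2.fillPoly(k,[h.astype(np.int32)],255,shift=4)
        return np.count_nonzero(k!=m)
    g=min((cost((x,y)),x,y) for x in np.arange(30,70,.5) for y in np.arange(-4,4.1,.5))
    return g,int(m.sum()//255)
E
python3 - <<'E'
from h import *
for t in("lamp","lamp2"):
    d=np.load(t+".npz"); print(knob(d["K"],d["E"],d["im"]))
E
```

```text
((np.int64(65), np.float64(41.5), np.float64(0.0)), 208)
((np.int64(108), np.float64(42.5), np.float64(0.5)), 206)
```

The knob starts at about x = 42 mm in the lamp, not at the end of the slot, so it needs about 8 mm of travel. I'll straddle it, grip lightly, shift it and re-measure.

```bash
python3 - <<'E'
from h import *
robot.line_to([.47,0,.25],velocity=.3)
robot.move_j([12.98945388,12.55270746,-17.71185997,100.95987151,4.13507872,66.98362619,-95.94810731])
P=lambda x,z:[*(LC+x*U+.0002*V),z]
robot.move_to(P(.042,.12),[180,0,LY])
fingers.gripper_to(.45,20)
print(robot.line_to(P(.042,.0715),velocity=.1,f_stop=6))
fingers.gripper_to(0.0,20)
print(robot.current_finger_gap(),robot.current_gripper_force(),robot.current_contact_force())
print(robot.line_to(P(.050,.0715),velocity=.02,f_stop=20),robot.current_contact_force())
fingers.gripper_to(.45,20)
robot.line_to(P(.05,.15),velocity=.2)
robot.line_to([.48,0,.2],velocity=.3)
K,E=cam("wrist"); im=vision.grab_frame("wrist"); np.savez("lamp3.npz",K=K,E=E,im=im)
print(knob(K,E,im),robot.current_time_s(),robot.current_joint_positions())
s=2800;W,H=390,590;c=(.465,0);z=.05
w=np.array([[c[0]+a*.1,c[1]+b*.06,z] for a,b in((1,1),(1,-1),(-1,-1),(-1,1))])
dst=np.float32([[W/2-(p[1]-c[1])*s,H/2-(p[0]-c[0])*s] for p in w])
cv2.imwrite("pics/rect3.png",cv2.warpPerspective(im,cv2.getPerspectiveTransform(np.float32(proj(K,E,w)),dst),(W,H),flags=2)[:,:,::-1])
E
```

```text
False
0.13022188991748618 23.29251766204834 [ 0.73359838 -0.89461178  1.88642082]
False [-0.23632058 -2.12195122  5.11722241]
((np.int64(75), np.float64(48.0), np.float64(0.0)), 211) 18.1417 [ 13.47355884  12.70894102 -18.2846651  101.17836954   4.29728047
  66.93789631 -93.39730311]
```

View pics/rect3.png

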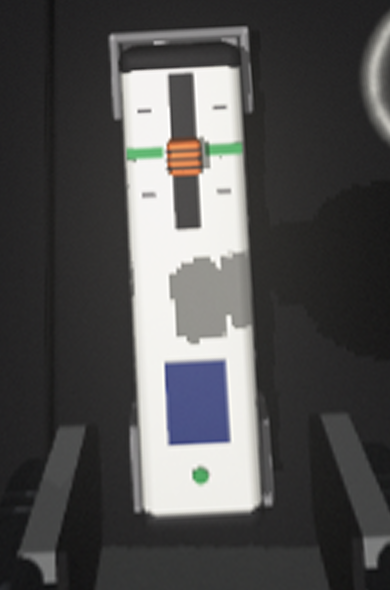

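The knob now sits on the green line: its top spans rows 138–176, which is about row 152 after parallax, and the line is at row 152. Next: grasp, lift, carry, and stop above the stage for a check.

```bash
cat >> h.py <<'E'
SC=np.array([.4833,-.3380]); SY=18.
E
python3 - <<'E'
from h import *
robot.move_to([*LC,.12],[180,0,LY])
fingers.gripper_to(.85,60)
print(robot.line_to([*LC,.031],velocity=.12,f_stop=8))
fingers.gripper_to(0.0,60)
print(robot.current_finger_gap(),robot.current_gripper_force(),robot.current_contact_force(),robot.current_tool_pos())
robot.line_to([*LC,.06],velocity=.05)
robot.line_to([*LC,.165],velocity=.12)
robot.pause(.4)
print(robot.current_finger_gap(),robot.current_gripper_force(),robot.current_contact_force(),robot.current_torque())
robot.line_to([*SC,.165],[180,0,LY],velocity=.12)
robot.line_to([*SC,.165],[180,0,SY],velocity=.1)
robot.line_to([*SC,.085],velocity=.08)
robot.pause(.3)
p=robot.current_tool_pos();print(p,robot.current_eef_rot(),robot.current_joint_positions(),robot.current_time_s())
out=[]
a=np.radians(SY);u=np.array([np.cos(a),np.sin(a),0]);v=np.array([-u[1],u[0],0])
for n in("scene","side"):
    K,E=cam(n);im=np.ascontiguousarray(vision.grab_frame(n)[:,:,::-1]);cv2.imwrite(f"pics/{n}_h.png",im)
    c=p-[0,0,.002]
    q0=proj(K,E,c)[0];x0,y0=(q0-[65,70]).astype(int)
    f=3;cr=cv2.resize(im[y0:y0+150,x0:x0+130],None,fx=f,fy=f,interpolation=cv2.INTER_CUBIC)
    for dz in(-.021,.021):
        b=np.array([c+i*.088*u+j*.022*v+[0,0,dz] for i,j in((1,1),(1,-1),(-1,-1),(-1,1))])
        cv2.polylines(cr,[((proj(K,E,b)-[x0,y0])*f).astype(np.int32)],True,(0,0,255),1)
    g=np.array([*SC,.014]); b=np.array([g+i*.038*u+j*.013*v for i,j in((1,1),(1,-1),(-1,-1),(-1,1))])
    cv2.polylines(cr,[((proj(K,E,b)-[x0,y0])*f).astype(np.int32)],True,(0,255,0),1)
    out.append(cr)
cv2.imwrite("pics/hold.png",np.hstack(out))
E
```

```text
False
0.5066757049029826 62.64864921569824 [ 0.16921334 -0.52926571  5.62717875] [0.46755276 0.00150309 0.03197197]
0.5007119880592109 61.67449235916138 [ 0.0736793   0.14139172 -2.50517794] [-0.03170497 -0.028877   -0.04444332]
[ 0.48347985 -0.33812582  0.08535694] [ 1.79968679e+02 -2.29535603e-02  1.79981241e+01] [ 40.72579948  30.66289944 -10.51331978  92.21852858   6.32642633
  57.66184317 -43.73614141] 27.2583
```

View pics/hold.png

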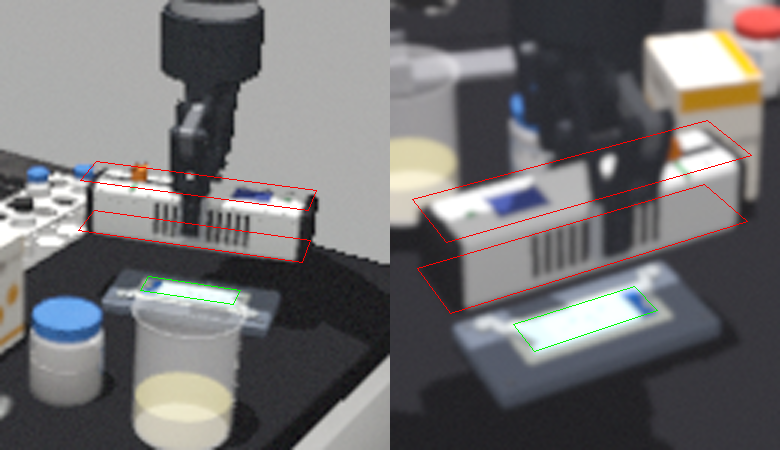

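The lamp hangs level and along the slide, matching its predicted outline within about 2 px in both views. The green slide outline sits on the glass. I'll lower to about 1 cm above it.

```bash
python3 - <<'E'
from h import *
a=np.radians(SY);T=SC+.001*np.array([np.cos(a),np.sin(a)])
print(robot.line_to([*T,.049],[180,0,SY],velocity=.03,f_stop=4))
robot.pause(1.0)
p=robot.current_tool_pos();print(p,robot.current_eef_rot(),robot.current_contact_force(),robot.current_gripper_force(),robot.current_finger_gap(),robot.current_time_s())
out=[]
for n in("scene","side"):
    K,E=cam(n);im=vision.grab_frame(n)[:,:,::-1]
    x0,y0=(proj(K,E,p)[0]-[60,55]).astype(int)
    out.append(cv2.resize(im[y0:y0+110,x0:x0+120],None,fx=3.3,fy=5,interpolation=cv2.INTER_CUBIC))
cv2.imwrite("pics/fin.png",np.hstack(out))
E
```

```text
False
[ 0.48425523 -0.33766012  0.04898537] [-1.79997724e+02  7.34764782e-04  1.80029654e+01] [ 0.34456616 -0.61225005 -2.55496436] 61.70316696166992 0.5061939533755522 29.7083
```

View pics/fin.png

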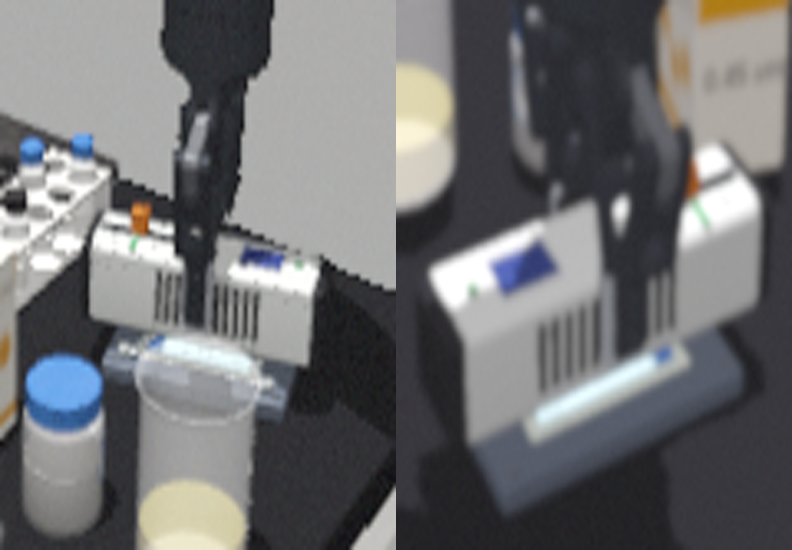

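The lamp hovers level along the slide with no contact: the force reading is only the lamp's weight. The knob (141,217) is beside the green line (134,242). Handing in.

```bash
python3 -c "
from station import workorder
print(workorder.close_job())"
```

```text
the job is handed in; nothing more can be done
None
```

I handed the job in at about 30 s of the 56 s limit, with no verdict returned: the lamp was held still, level and lengthwise over the slide, its window about 11 mm above the glass by my estimate, with no sign of contact and the slider about 1 mm from the green line.

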